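# Refit the centrifuge rotor and hold the lid half open for the interlock test

## Task

The bench centrifuge needs its lid interlock tested after cleaning: first fit the round blue eight-hole rotor over the bare spindle in the bowl, right down on its seat, and let go of it. Then take the raised lid by its black grip bar, bring it down to 45 degrees open (five degrees either way) without ever letting it fall shut, and keep holding it still there while I press Start - the program finishes while you are still holding the lid. Leave the grey strip rotor, the timer and the small vial where they stand.

Things in the scene. Friction and masses are not known exactly. Their poses are not given: they have to be found in the camera images.
- centrifuge: White bench centrifuge, fixed, 235 (x) x 176 (y) x 104 mm high to its flat deck. Origin: on the spindle axis at worktop level; z up, -x is the front with the sloped panel (foot at x = -135, deck edge -98, back +100 mm). Round the axis a steel bowl, 138 mm wide, is sunk in the deck, floor at z = 40 mm; in it a spindle, 10 mm thick, on a seat at z = 46 mm, where the fitted rotor's underside rests.
- spindle_tip (a point): Tip of the spindle, on its axis, 74 mm above the worktop; the spindle stands 28 mm above the seat, its top 8 mm taper to 3 mm in diameter.
- rotor: Round blue rotor, 94 mm wide, about 0.22 kg, loose, upright on the worktop; origin in the centre of its underside. Blue body 30 mm high with eight holes in its conical top; above it a black knurled knob, 30 mm in diameter, z = 30 to 54 mm, by which it is carried. A blind bore, 12.4 mm wide, 30 mm deep, in the centre of the underside fits over the spindle, at any turn.
- strip_rotor: Grey H-shaped rotor for tube strips, 92 x 76 x 48 mm, with a grey knob 30 mm in diameter; loose on the worktop, to be left alone. Origin in the centre of its underside. The two rotors may stand in each other's places.
- lid (a joint): Opening angle of the lid about its rear hinge, rad: 0 shut, 0.785 is 45 degrees open, 1.833 (105 degrees) lying back on its stop, where it starts and rests by itself. Let go short of about 90 degrees it falls shut; it weighs 0.32 kg, the hinge hardly brakes it, about 2 N at the bar carries it.
- lid_hinge (a point): Middle of the lid's hinge line, which runs along the centrifuge's y: 92 mm behind the spindle axis (centrifuge x = +92 mm), 108 mm above the worktop. The lid is a white frame, 174 x 160 x 12 mm, with a clear domed window.
- lid_bar (a point): Middle of the lid's grip bar: black round sleeve, 14 mm thick, 76 mm long, parallel to the hinge line and 220 mm from it. Lid raised, it is uppermost, 0.32 m above the worktop; at 45 degrees it is 153 mm in front of the hinge and 158 mm above it. It stands 40 mm beyond the lid's edge on two arms 104 mm apart, so fingers pass on both sides and it can turn between them. Turns with the lid.
- timer: White count-down timer, 62 x 68 x 20 mm, loose, left of the centrifuge; to be left alone. Origin in the centre of its underside.
- vial_a: Small brown vial with a green cap, 25 mm in diameter, 46 mm high, loose, right of the rotors; to be left alone. Origin in the centre of its underside.
Not all that is in view belongs to the job. Of the things that look like the rotor, take the one that is nearest to the robot's base at the start.

How it is judged:
By the outcome, as a careful person would: the job done as asked, in the order asked, and still so for the second after the job is handed in, while the arm keeps its last pose, push and grip.
It also fails if it takes over 61 s, if anything falls off the work surface, if the arm or the gripper's body presses on something with over 40 N, if the wrist force passes 120 N, or if a joint passes its speed limit or range.

## Robot

A 6-joint arm with a two-finger parallel gripper is mounted at the origin on a cart in front of the work surface, level with it; the furniture and walls round the work are solid. World frame = base frame: x ahead of the robot, y to its left, z up, the work surface at z = 0. Lengths are in mm, angles in rad, forces in N, time in s.
With the tool pointing down it reaches from about 275 to 850 mm from the base axis. Payload 5.2 kg.
Tool frame: the origin (TCP) lies between the finger pads, 19 mm behind the fingertips; this is the grasp point; z points along the fingers, y is the line along which they close (so a half turn about z gives the same grasp; the last joint's range is limited). The gripper opens to 85 mm and grips with 20 to 120 N. Pads are 22 mm wide; open, the fingers measure 114 mm over their backs; the gripper's body (76 mm by 85 mm) begins 54 mm behind the grasp point. The pads swing forward as they close: fully open they stand 13 mm farther back than shut.
Start: joints at [-1.362, 0.259, 1.535, -0, 1.348, -0.203], TCP at [220.163, -504.017, 250.01] pointing down, gripper open.
Joint ranges: [-3.14, 3.14], [-0.91, 2.08], [0.19, 2.58], [-1.22, 4.36], [0.22, 2.71], [-3.12, 3.12]. Speed limits (rad/s): [2.57, 2.57, 3.14, 3.14, 3.14, 3.14].

## Interface

Orientations are given as a unit quaternion [w, x, y, z].
In Python, from bench import robot gives the robot as it stands.
- The arm moves only by the shell command python3 -m jog 'ROWS' [OPENING] [FORCE]. ROWS is JSON, a list of rows, each an object of numbers: "x", "y", "z": the shift along the tool's x, y, z in cm; "rx", "ry", "rz": the turn, a rotation vector about the tool's x, y, z in degrees. A call has 1 to 12 rows; each row is the pose to reach, as a shift and turn from the pose commanded when the call began, along the tool's axes at that moment; what a row does not reach only later rows make up. A row lasts 1/10 s, in which the tool goes at most 50 mm and 8.59 degrees, less where a joint would pass 70% of its speed; a pose out of reach is approached as far as the arm can. A call with a gripper value outside its range is refused whole. OPENING is the opening, from 0 (shut) to 1 (fully open), set as the call begins (- or left out, the last holds). The fingers move at their own pace and stop on an object; FORCE is the grip in N (left out, the last holds). Time passes only in rows, so rows that repeat a pose let the fingers close. It gives the time, the measured TCP pose, the force, the opening and the grip force at its end, in the units of the state.
- robot.get_state(): the state, without advancing time (a new reading comes with each control period).
- robot.capture(name): name is "scene" or "top"; returns a dict with "img" (384x512x3 uint8, blue, green, red), "camera_matrix" (3x3 intrinsics, pixels), "extrinsics" (4x4, takes a point from world to camera coordinates). Camera axes: x right, y down, z forward; pixel columns grow to the right and rows downward; lengths in mm; the calibration is good to about 2 mm. A picture is of the moment at which its call begins. There is no depth.
- robot.hand_in(): hands the job in; it is judged then, once.
Trained networks look in a picture, given as the dict that the camera call returned (one of the last four; its "shot" number tells which), for a name from the list of things; names that differ only in an ending like _2 or _b are one class to them, and where a whole thing is asked for, a point or a joint stands for the part that bears it (a point fixed in the world has none). Each returns a list of dicts, best first, with "score" (0 to 1); they miss things now and then, are a little off and sometimes report something else, mostly with a low value. They report only what shows in the picture. A call takes as long as a camera call. They do not tell look-alikes from the thing itself.
- robot.find_in(picture, query): "box" ([centre column, centre row, width, height] in pixels, round what is visible of it).
- robot.trace(picture, query): "mask" (384x512 bool, what is visible of it) and "box" ([centre column, centre row, width, height] in pixels, round what is visible of it).
- robot.pinpoint(picture, query): "uv" ([column, row] in pixels: a listed point, or the origin of a listed thing).
The state is a dict: "time_s": time; "joints": joint angles; "qd": joint speeds; "effort": joint torques, N m; "position": TCP position; "ee_rot": TCP orientation; "force": force on the tool from outside, world axes, zero at the start; "ft_torque": the same for the moment, N m; "finger_gap": opening from 0.0 (shut) to 1.0 (fully open); "grip_force": force on a finger pad.
Only numpy, scipy, OpenCV 4.12 (cv2) and the standard library are available. Lean on these libraries where they do the work, as an engineer would, in place of code of your own. Each camera call takes 0.05 s, during which the arm holds its last target. There are 200 camera calls.

## Working session

There is one attempt and no reset: what is moved stays moved. The work goes in short steps, Python scripts to look and compute and a shell command to move; the robot and the scene stay as the last step left them, time stands still between calls to the robot, and variables do not carry over. Pictures are saved under pics/ and viewed, at most 10 in all, crops included, and the job is handed in when it is done.

```bash
mkdir -p pics
cat > h.py <<'E'
import numpy as np, cv2
from bench import robot
from scipy.spatial.transform import Rotation as R
from scipy.optimize import least_squares
def ray(p,uv):
    K=np.array(p["camera_matrix"]);E=np.array(p["extrinsics"])
    d=E[:3,:3].T@np.linalg.solve(K,[uv[0],uv[1],1.]);return -E[:3,:3].T@E[:3,3],d/np.linalg.norm(d)
def onz(p,uv,z):
    c,d=ray(p,uv);return c+d*(z-c[2])/d[2]
def tri(obs):
    A=np.zeros((3,3));b=np.zeros(3)
    for p,uv in obs:
        c,d=ray(p,uv);M=np.eye(3)-np.outer(d,d);A+=M;b+=M@c
    X=np.linalg.solve(A,b);return X,[float(np.linalg.norm(np.cross(X-ray(p,uv)[0],ray(p,uv)[1]))) for p,uv in obs]
def proj(p,X):
    K=np.array(p["camera_matrix"]);E=np.array(p["extrinsics"]);q=K@(E[:3,:3]@np.array(X)+E[:3,3]);return q[:2]/q[2]
def tool(dw):
    "world shift mm -> tool axes cm"
    q=robot.get_state()["ee_rot"];return R.from_quat([q[1],q[2],q[3],q[0]]).inv().apply(dw)/10
E
python3 - <<'E'
from h import *
np.set_printoptions(precision=1,suppress=True)
P={n:robot.capture(n) for n in("scene","top")}
for n,p in P.items():
    E=p["extrinsics"];print(n,ray(p,(256,192)))
for q in["rotor","strip_rotor","timer","vial_a","centrifuge","spindle_tip","lid_hinge","lid_bar"]:
    for n,p in P.items():
        for r in robot.pinpoint(p,q)[:4]:print(q,n,np.array(r["uv"]),round(r["score"],2),onz(p,r["uv"],0))
for q in["rotor","strip_rotor"]:
    for n,p in P.items():
        for r in robot.find_in(p,q)[:4]:print("box",q,n,np.array(r["box"]),round(r["score"],2))
s=robot.get_state();print(s["position"],s["ee_rot"],s["time_s"])
cv2.imwrite("pics/a.png",np.vstack([P["scene"]["img"],P["top"]["img"]])[:, :] if 0 else cv2.resize(np.hstack([P["scene"]["img"],P["top"]["img"]]),(800,300),interpolation=cv2.INTER_AREA))
E
```

```text
scene (array([  743.4, -1215.9,   804.7]), array([-0.2,  0.8, -0.5]))
top (array([ 287.2,  -80.3, 1541.9]), array([ 0.1,  0. , -1. ]))
rotor scene [234.4 237.3] 0.88 [ 468.6 -205.2    0. ]
rotor scene [287.1 220.7] 0.77 [638.7 -76.4   0. ]
rotor scene [211.2 277.7] 0.59 [ 444.6 -411.2   -0. ]
rotor scene [240.  303.5] 0.58 [ 553.1 -496.7    0. ]
rotor top [259.9 156.1] 0.86 [632.4 -70.2   0. ]
rotor top [298.1 201.3] 0.78 [ 471.4 -210.7    0. ]
rotor top [378.7 181.4] 0.78 [ 550.8 -499.3    0. ]
rotor top [357.6 213.2] 0.65 [ 434.3 -422.8    0. ]
strip_rotor scene [276.5 247.2] 0.66 [ 620.6 -235.2    0. ]
strip_rotor top [303.2 161.4] 0.85 [ 617.  -227.1    0. ]
timer scene [253.  165.1] 0.6 [428.4 353.5   0. ]
timer top [142.2 210.5] 0.92 [424.3 342.    0. ]
timer top [301.8 162.6] 0.6 [ 612.4 -222.1    0. ]
timer top [205.4 124. ] 0.49 [746.9 131.9   0. ]
vial_a scene [246.1 266.8] 0.66 [ 539.5 -346.3    0. ]
vial_a top [331.8 186.3] 0.38 [ 528.6 -330.7    0. ]
centrifuge scene [253.2 191.9] 0.81 [475.8 109.    0. ]
centrifuge top [210.7 192.6] 0.88 [494.6 102.    0. ]
centrifuge t
[... 237 characters left out ...]
0.78 [633.9 111.8   0. ]
lid_bar scene [295.4 121.7] 0.73 [573.6 964.8   0. ]
lid_bar top [203.7 123.2] 0.77 [749.7 138.2   0. ]
box rotor scene [209.4 277.6  28.3  26.9] 0.89
box rotor scene [234.2 233.1  26.7  26.3] 0.8
box rotor scene [243.2 299.5  31.3  26.7] 0.73
box rotor scene [288.6 219.6  25.1  18.4] 0.66
box rotor top [381.5 182.1  28.6  23.8] 0.94
box rotor top [263.1 156.4  27.9  24.9] 0.9
box rotor top [298.4 200.8  31.5  30.3] 0.82
box rotor top [357.2 212.5  27.1  26.2] 0.64
box strip_rotor scene [277.8 243.3  28.9  19.4] 0.93
box strip_rotor scene [234.7 233.3  27.4  24.5] 0.15
box strip_rotor top [301.7 161.9  29.8  26.3] 0.56
[ 220.2 -504.   250. ] [-0.   1.   0.2  0. ] 1.1
```

View pics/a.png

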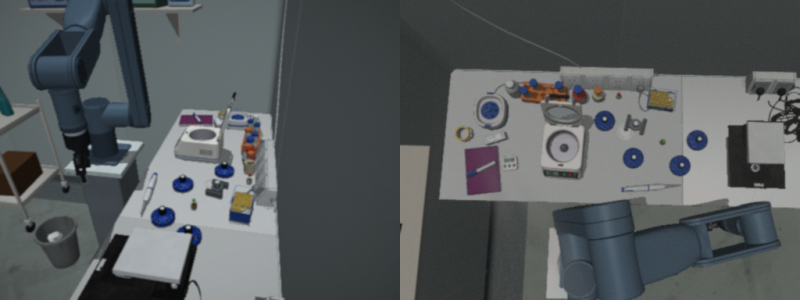

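Four blue candidates (scene / top px): A (234,237)/(298,201), about 514 mm from the base; B (211,278)/(358,213), 604 mm; C (287,221)/(260,156), 639 mm; D (240,303)/(379,181), 743 mm. A is nearest, so A is the one meant. I'll check it in a crop.

Run:
```python
from h import *
np.set_printoptions(precision=1,suppress=True)
P=[robot.capture(n) for n in("scene","top")]
def best(p,q,near=None):
    r=robot.pinpoint(p,q)
    if near is not None:r=sorted(r,key=lambda a:np.hypot(*(np.array(a["uv"])-near)))
    return r[0]["uv"]
for q,n in[("rotor",[(234,237),(298,201)]),("strip_rotor",[None]*2),("centrifuge",[None]*2),("spindle_tip",[None]*2),("lid_hinge",[None]*2),("lid_bar",[None]*2),("vial_a",[None]*2),("timer",[None]*2)]:
    uv=[best(p,q,k) for p,k in zip(P,n if len(n)>1 else n*2)]
    print(q,*tri(list(zip(P,uv))),*[np.array(u) for u in uv])
a=P[0]["img"][205:325,170:330];b=P[1]["img"][130:250,190:350] 
b2=P[1]["img"][140:235,240:400]
f=lambda i,w,h:cv2.resize(i,(w,h),interpolation=cv2.INTER_CUBIC)
cv2.imwrite("pics/b.png",np.hstack([f(P[0]["img"][195:275,190:310],400,267),f(P[1]["img"][140:220,250:370],400,267)]))
cv2.imwrite("pics/c.png",np.hstack([f(P[0]["img"][100:220,210:310],400,480),f(P[1]["img"][110:230,160:260],400,480)]))
```

```text
rotor [ 468.4 -215.6   14.6] [0.8026511681746048, 0.8026511681745747] [233.7 235.7] [299.9 201.9]
strip_rotor [ 615.9 -223.4   -0.3] [0.45187901505929884, 0.4518790150595511] [275.7 244.9] [302.2 161.8]
centrifuge [490.   95.7   9.2] [4.359633364294394, 4.35963336429443] [254.9 192.1] [211.8 192.4]
spindle_tip [495.7  98.6  71.3] [5.847246559257925, 5.847246559257828] [255.8 178.8] [208.9 187.8]
lid_hinge [595.2 104.6 103.1] [5.027085131933076, 5.027085131933206] [280.7 172.9] [207.4 157.4]
lid_bar [652.9  88.6 313.8] [0.6472441086260564, 0.6472441086260351] [298.2 124.4] [205.4 123.9]
vial_a [ 543.9 -341.8   -8.2] [2.4026172913282626, 2.4026172913282458] [247.1 268.1] [334.3 181.9]
timer [422.3 347.1   8. ] [9.848309166487681, 9.848309166487681] [253.5 163.7] [140.8 213.5]
```

View pics/b.png

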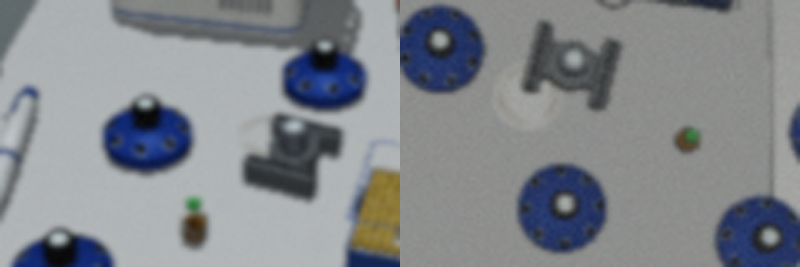

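View pics/c.png

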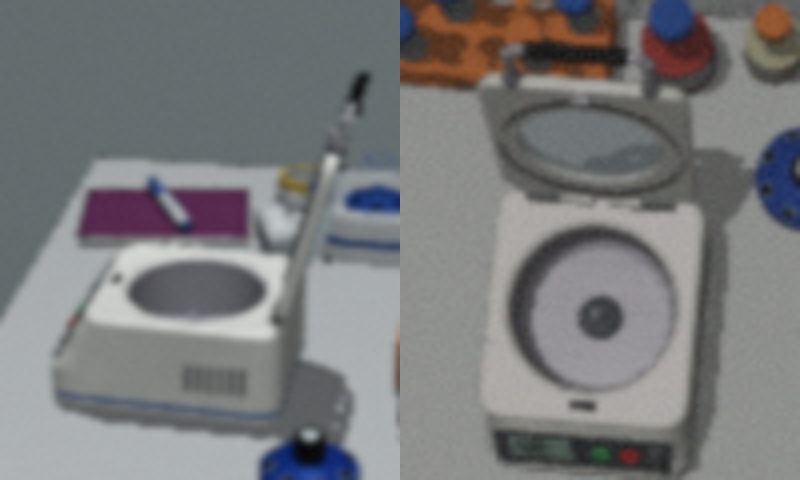

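Top crop: A sits at crop (562,208), i.e. px (298.6,202.4). It is a round blue eight-hole body with a black knob, and the free one nearest the base. The strip rotor is grey and H-shaped at px (302,162). The centrifuge's bare spindle is at px (208.5,188), the lid is raised, and it is yawed a few degrees. Next I fit the poses.

```bash
cat > fit.py <<'E'
from h import *
np.set_printoptions(precision=2,suppress=True)
L={"spindle_tip":(0,0,74),"lid_hinge":(92,0,108),"lid_bar":(149,0,320.5),"centrifuge":(0,0,0)}
obs=[];rot=[]
for k in range(3):
    for n in("scene","top"):
        p=robot.capture(n)
        for q,X in L.items():
            r=robot.pinpoint(p,q)
            if r and r[0]["score"]>.5:obs.append((p,np.array(X,float),np.array(r[0]["uv"]),q,n))
        if n=="top":obs.append((p,np.array([0,0,104.]),np.array([208.25,187.4]),"bowl",n))
        for r in robot.trace(p,"rotor"):
            c=onz(p,r["box"][:2],20)
            if np.hypot(c[0]-470,c[1]+212)<50:
                ys,xs=np.nonzero(r["mask"]);rot.append((p,[xs.min(),xs.max()+1,ys.min(),ys.max()+1],n))
def W(v,X):
    c,s=np.cos(v[2]),np.sin(v[2]);return np.array([v[0]+c*X[0]-s*X[1],v[1]+s*X[0]+c*X[1],X[2]])
def res(v):return np.concatenate([proj(p,W(v,X))-uv for p,X,uv,_,_ in obs])
f=least_squares(res,[492,98,-.07],loss="soft_l1")
J=np.linalg.inv(f.jac.T@f.jac)**1
print("centrifuge",f.x[:2],np.degrees(f.x[2]),"sd",np.sqrt(np.diag(J)))
for o,e in zip(obs,res(f.x).reshape(-1,2)):print(o[3],o[4],e)
t=np.linspace(0,2*np.pi,60)
circ=lambda r,z:np.c_[r*np.cos(t),r*np.sin(t),0*t+z]
def box(p,v):
    M=np.vstack([circ(47,0),circ(47,v[2]),circ(15,54)])+[v[0],v[1],0]
    u=np.array([proj(p,m) for m in M]);return np.array([u[:,0].min(),u[:,0].max(),u[:,1].min(),u[:,1].max()])
g=least_squares(lambda v:np.concatenate([box(p,v)-b for p,b,_ in rot]),[470,-212,15],loss="soft_l1")
print("rotor",g.x)
for p,b,n in rot:print(n,b,box(p,g.x)-b)
print("hinge",W(f.x,(92,0,108)),"bar",W(f.x,(149,0,320.5)))
E
python3 fit.py
```

```text
centrifuge [500.02  98.33] -5.169701424956203 sd [1.14 1.48 0.02]
spindle_tip scene [-2.47 -1.59]
lid_hinge scene [-1.38 -0.67]
lid_bar scene [0.31 1.29]
centrifuge scene [4.56 1.86]
spindle_tip top [-0.82 -1.91]
lid_hinge top [5.14 5.19]
lid_bar top [-0.55  2.8 ]
centrifuge top [1.08 0.33]
bowl top [ 0.09 -0.62]
spindle_tip scene [-0.67 -0.39]
lid_hinge scene [-0.88  0.43]
lid_bar scene [ 1.31 -3.21]
centrifuge scene [1.86 4.06]
spindle_tip top [-3.12  0.59]
lid_bar top [-0.95  0.7 ]
centrifuge top [-0.22 -2.47]
bowl top [ 0.09 -0.62]
spindle_tip scene [-1.07 -4.49]
lid_hinge scene [0.02 1.83]
lid_bar scene [ 38.61 -55.71]
centrifuge scene [3.36 2.26]
spindle_tip top [-1.32 -0.51]
lid_hinge top [0.94 4.69]
lid_bar top [0.25 1.1 ]
centrifuge top [ 2.58 -0.37]
bowl top [ 0.09 -0.62]
rotor [ 469.41 -212.14    0.  ]
scene [np.int64(221), np.int64(248), np.int64(225), np.int64(246)] [-0.4  -0.3  -1.67  1.16]
top [np.int64(285), np.int64(312), np.int64(189), np.int64(216)] [ 0.33 -0.32 -0.18 -0.98]
scene [np.int64(221), np.int64(248), np.int64(224), np.int64(245)] [-0.4  -0.3  -0.67  2.16]
top [np.int64(286), np.int64(312), np.int64(189), np.int64(215)] [-0.67 -0.32 -0.18  0.02]
scene [np.int64(221), np.int64(248), np.int64(224), np.int64(246)] [-0.4  -0.3  -0.67  1.16]
top [np.int64(285), np.int64(312), np.int64(189), np.int64(216)] [ 0.33 -0.32 -0.18 -0.98]
hinge [591.65  90.04 108.  ] bar [648.42  84.91 320.5 ]
```

```bash
cat > fit2.py <<'E'
from h import *
np.set_printoptions(precision=2,suppress=True)
I={}
for n in("scene","top"):
    ps=[robot.capture(n) for _ in range(6)];p=dict(ps[-1]);p["img"]=np.mean([q["img"].astype(float) for q in ps],0).astype(np.uint8);I[n]=p
import pickle;pickle.dump(I,open("I.pkl","wb"))
t=np.linspace(0,2*np.pi,90);circ=lambda r,z:np.c_[r*np.cos(t),r*np.sin(t),0*t+z]
# rotor: blue mask + knob (convex hull fill) vs. model, by box and centroid
obs=[]
for n,w in(("scene",(215,218,254,252)),("top",(280,184,318,221))):
    im=I[n]["img"].astype(int);x0,y0,x1,y1=w;s=im[y0:y1,x0:x1];up=cv2.resize(s.astype(np.float32),None,fx=8,fy=8,interpolation=cv2.INTER_CUBIC)
    m=((up[...,0]-up[...,2])>45).astype(np.uint8)
    c=max(cv2.findContours(m,0,1)[0],key=cv2.contourArea)[:,0]/8.+[x0-.5,y0-.5]+.0625
    lo=c[c[:,1]>c[:,1].mean()] if n=="scene" else c
    e=cv2.fitEllipse(c.astype(np.float32));print(n,"ellipse",np.array(e[0]),np.array(e[1]),onz(I[n],e[0],8),"ext",c.min(0),c.max(0))
def draw(n,v,w,sc,segs,rings):
    x0,y0,x1,y1=w;o=cv2.resize(I[n]["img"][y0:y1,x0:x1],None,fx=sc,fy=sc,interpolation=cv2.INTER_CUBIC)
    c,s=np.cos(v[2]),np.sin(v[2])
    def pr(X):
        q=proj(I[n],[v[0]+c*X[0]-s*X[1],v[1]+s*X[0]+c*X[1],X[2]]);return tuple(int(a) for a in (q+.5-[x0,y0])*sc)
    for a,b in segs:cv2.line(o,pr(a),pr(b),(0,0,255),1)
    for r,z in rings:cv2.polylines(o,[np.array([pr(X) for X in circ(r,z)])],True,(0,255,0),1)
    return o
def cent(v):
    d=[(-98,-88,104),(100,-88,104),(100,88,104),(-98,88,104)];S=[(d[i],d[(i+1)%4]) for i in range(4)]+[((149,-38,320.5),(149,38,320.5)),((92,-87,108),(92,87,108)),((-135,-88,0),(-135,88,0))]
    G=[(69,104),(69,40),(5,46),(1.5,74)]
    return np.hstack([draw("top",v,(172,110,242,240),5,S,G)[:600],draw("scene",v,(218,108,308,216),5,S,G).copy()[:540] if 0 else cv2.copyMakeBorder(draw("scene",v,(218,108,308,216),5,S,G),0,110,0,0,0)[:600]])[:, :800]
if __name__=="__main__":cv2.imwrite("pics/d.png",cent([497,98.5,np.radians(-4.3)])[:600])
E
python3 fit2.py
```

```text
scene ellipse [233.73 236.25] [17.15 25.87] [ 467.71 -209.85    8.  ] ext [220.81 226.94] [246.56 244.81]
top ellipse [298.07 201.84] [22.74 22.96] [ 468.52 -209.9     8.  ] ext [286.06 189.94] [310.31 214.06]
```

View pics/d.png

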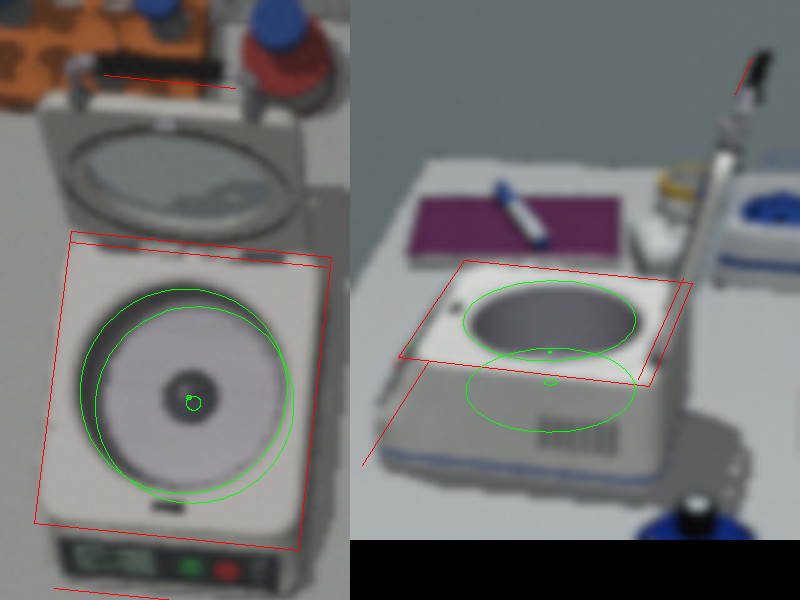

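Top overlay: the model (bowl rim, deck, bar) sits about 1.7 px too low, and is turned about 2° too far. The real bar runs from (97,65) to (222,72) in the crop. I'll correct the model and check again.

Run:
```python
import pickle,h
exec(open("fit2.py").read().split("I={}")[0]);I=pickle.load(open("I.pkl","rb"))
src=open("fit2.py").read()
exec(src[src.index("t=np.linspace"):src.index("# rotor")]+src[src.index("def draw"):src.index("if __name__")])
# gradient-based refinement: bright deck edges, bowl rim, bar ends
g={n:cv2.GaussianBlur(I[n]["img"],(0,0),.8).astype(np.float32).mean(2) for n in I}
def samp(n,uv):return cv2.remap(g[n],uv[:,0].astype(np.float32)[None],uv[:,1].astype(np.float32)[None],cv2.INTER_CUBIC)[0]
def pts(v,X,n):
    c,s=np.cos(v[2]),np.sin(v[2]);W=np.c_[v[0]+c*X[:,0]-s*X[:,1],v[1]+s*X[:,0]+c*X[:,1],X[:,2]]
    K=np.array(I[n]["camera_matrix"]);E=np.array(I[n]["extrinsics"]);q=(W@E[:3,:3].T+E[:3,3])@K.T;return q[:,:2]/q[:,2:]
u=np.linspace(-1,1,41)[:,None]
def cost(v):
    s=0
    r=69;ci=lambda r,z:circ(r,z)
    s+=(samp("top",pts(v,ci(r+5,104),"top"))-samp("top",pts(v,ci(r-5,104),"top"))).mean()*1.0
    s+=(samp("scene",pts(v,ci(r+5,104),"scene"))-samp("scene",pts(v,ci(r-5,104),"scene"))).mean()
    for sy in(-1,1):
        L=lambda d:np.c_[70*u,0*u+sy*(88+d),0*u+104]
        s+=(samp("top",pts(v,L(-6),"top"))-samp("top",pts(v,L(6),"top"))).mean()
    F=lambda d:np.c_[0*u-98-d,60*u,0*u+104]
    s+=(samp("top",pts(v,F(-6),"top"))-samp("top",pts(v,F(6),"top"))).mean()*.5
    B=lambda d:np.c_[0*u+149+d,34*u,0*u+320.5]
    s-=2*samp("top",pts(v,B(0),"top")).mean()
    return -s
from scipy.optimize import minimize
best=min((minimize(cost,[a,b,np.radians(y)],method="Nelder-Mead",options=dict(initial_simplex=np.array([[a,b,np.radians(y)]]*4)+np.vstack([np.zeros(3),np.diag([3,3,.02])]))) for a in(499,504) for b in(97,102) for y in(-4,-1)),key=lambda r:r.fun)
v=best.x;print(v[:2],np.degrees(v[2]),best.fun)
cv2.imwrite("pics/e.png",cent(v))
np.save("v.npy",v)
for X in[(0,0,74),(92,0,108),(149,0,320.5)]:
    c,s=np.cos(v[2]),np.sin(v[2]);print(v[0]+c*X[0],v[1]+s*X[0],X[2])
# rotor knob cap
for n,w in(("scene",(215,218,254,252)),("top",(280,184,318,221))):
    im=I[n]["img"];x0,y0,x1,y1=w;b=cv2.resize(im[y0:y1,x0:x1].astype(np.float32),None,fx=8,fy=8,interpolation=cv2.INTER_CUBIC)
    cx=proj(I[n],[468.5,-210,54]);Y,X=np.mgrid[:b.shape[0],:b.shape[1]]/8.;X+=x0-.44;Y+=y0-.44
    m=(np.hypot(X-cx[0],Y-cx[1])<4);wt=np.clip(b.min(2)-90,0,None)*m
    print(n,cx,(X*wt).sum()/wt.sum(),(Y*wt).sum()/wt.sum(),onz(I[n],((X*wt).sum()/wt.sum(),(Y*wt).sum()/wt.sum()),54))
```

```text
[502.79 101.68] -2.782717919106488 -146.74594116210938
502.79115296009047 101.68020623631149 74
594.6826689910117 97.21374437719408 108
651.6154560971258 94.44647996448002 320.5
scene [233.32 225.51] 233.06251385358067 223.88947047077554 [ 465.44 -200.91   54.  ]
top [299.25 200.3 ] 299.1172010589871 200.48642075119477 [ 467.85 -209.56   54.  ]
```

View pics/e.png

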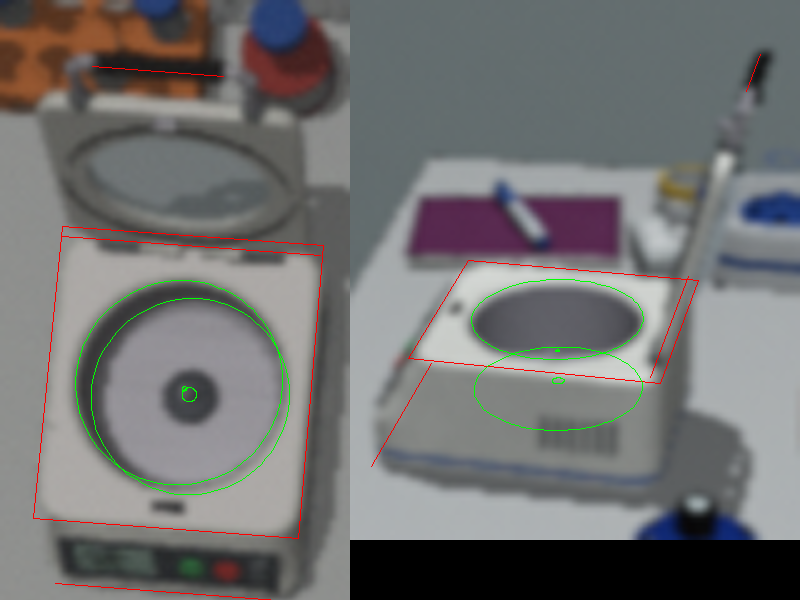

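Overlay fits: rim, deck and bar lie on the model, and the spindle is at about px (190,395) in the crop. Now the first move.

```bash
cat > go.py <<'E'
from h import *
import sys
np.set_printoptions(precision=3,suppress=True)
# usage: go.py x y z [yawdeg of closing axis] -> shift in tool cm, turn needed about tool z
s=robot.get_state();q=s["ee_rot"];r=R.from_quat([q[1],q[2],q[3],q[0]]);M=r.as_matrix()
a=[float(k) for k in sys.argv[1:]]
print("t",s["time_s"],"pos",np.array(s["position"]),"F",np.array(s["force"]),"gap",s["finger_gap"],"grip",s["grip_force"],"j",np.array(s["joints"]))
print("axes x,y,z",M[:,0],M[:,1],M[:,2])
if len(a)>=3:print("shift cm",r.inv().apply(np.array(a[:3])-s["position"])/10)
if len(a)>3:
    ang=np.degrees(np.arctan2(M[1,1],M[0,1]));print("turn rz (world yaw change, rz=-)",(a[3]-ang+90)%180-90)
E
python3 go.py 468.3 -209.9 130 -2.8
```

```text
t 4.4 pos [ 220.143 -504.044  249.998] F [ 0.122  0.401 -0.198] gap 1.0040126448983882 grip 0.0 j [-1.362  0.259  1.535 -0.     1.348 -0.203]
axes x,y,z [ 0.916  0.4   -0.   ] [ 0.4   -0.916  0.   ] [-0. -0. -1.]
shift cm [ 34.515 -17.023  11.998]
turn rz (world yaw change, rz=-) 63.60625840220749
```

```bash
python3 -m jog '[{"x":4.3,"y":-2.1,"z":0.5,"rz":-8},{"x":8.6,"y":-4.2,"z":1,"rz":-16},{"x":12.9,"y":-6.4,"z":2,"rz":-24},{"x":17.2,"y":-8.5,"z":3.5,"rz":-32},{"x":21.5,"y":-10.6,"z":5,"rz":-40},{"x":25.9,"y":-12.8,"z":7,"rz":-48},{"x":30.2,"y":-14.9,"z":9.5,"rz":-56},{"x":34.5,"y":-17,"z":12,"rz":-63.6},{"x":34.5,"y":-17,"z":12,"rz":-63.6},{"x":34.5,"y":-17,"z":12,"rz":-63.6},{"x":34.5,"y":-17,"z":12,"rz":-63.6}]' 1 60; python3 go.py 468.3 -209.9 50 -2.8
```

```text
t 4.4 pos [ 220.143 -504.044  249.998] F [ 0.122  0.401 -0.198] gap 1.0040126448983882 grip 0.0 j [-1.362  0.259  1.535 -0.     1.348 -0.203]
axes x,y,z [ 0.916  0.4   -0.   ] [ 0.4   -0.916  0.   ] [-0. -0. -1.]
shift cm [ 34.515 -17.023  19.998]
turn rz (world yaw change, rz=-) 63.60625840220749invalid input at $[0]: expected keys x, y, z, rx, ry, rz
```

```bash
python3 -m jog '[{"x":4.3,"y":-2.1,"z":0.5,"rx":0,"ry":0,"rz":-8},{"x":8.6,"y":-4.2,"z":1,"rx":0,"ry":0,"rz":-16},{"x":12.9,"y":-6.4,"z":2,"rx":0,"ry":0,"rz":-24},{"x":17.2,"y":-8.5,"z":3.5,"rx":0,"ry":0,"rz":-32},{"x":21.5,"y":-10.6,"z":5,"rx":0,"ry":0,"rz":-40},{"x":25.9,"y":-12.8,"z":7,"rx":0,"ry":0,"rz":-48},{"x":30.2,"y":-14.9,"z":9.5,"rx":0,"ry":0,"rz":-56},{"x":34.5,"y":-17,"z":12,"rx":0,"ry":0,"rz":-63.6},{"x":34.5,"y":-17,"z":12,"rx":0,"ry":0,"rz":-63.6},{"x":34.5,"y":-17,"z":12,"rx":0,"ry":0,"rz":-63.6},{"x":34.5,"y":-17,"z":12,"rx":0,"ry":0,"rz":-63.6}]' 1 60; python3 go.py 468.3 -209.9 50 -2.8
```

```text
time_s: 5.5
position: [468.3, -211.0, 130.5]
ee_rot: [0.0, 0.724, 0.689, -0.0]
force: [-0.0, 0.2, -0.5]
finger_gap: 1.0
grip_force: 0.0
t 5.5 pos [ 468.3   -211.017  130.537] F [-0.046  0.241 -0.547] gap 1.0002435935965925 grip 0.0 j [-0.64   0.309  1.785 -0.001  1.047 -0.59 ]
axes x,y,z [ 0.05   0.999 -0.001] [ 0.999 -0.05   0.   ] [ 0.    -0.001 -1.   ]
shift cm [ 0.12  -0.008  8.054]
turn rz (world yaw change, rz=-) 0.04482595895608199
```

```bash
python3 -m jog '[{"x":0.1,"y":0,"z":3,"rx":0,"ry":0,"rz":0},{"x":0.1,"y":0,"z":6,"rx":0,"ry":0,"rz":0},{"x":0.1,"y":0,"z":7.9,"rx":0,"ry":0,"rz":0},{"x":0.1,"y":0,"z":7.9,"rx":0,"ry":0,"rz":0}]' && python3 -m jog '[{"x":0,"y":0,"z":0,"rx":0,"ry":0,"rz":0},{"x":0,"y":0,"z":0,"rx":0,"ry":0,"rz":0},{"x":0,"y":0,"z":0,"rx":0,"ry":0,"rz":0},{"x":0,"y":0,"z":0,"rx":0,"ry":0,"rz":0},{"x":0,"y":0,"z":0,"rx":0,"ry":0,"rz":0},{"x":0,"y":0,"z":0,"rx":0,"ry":0,"rz":0},{"x":0,"y":0,"z":0,"rx":0,"ry":0,"rz":0},{"x":0,"y":0,"z":0,"rx":0,"ry":0,"rz":0}]' 0 60; python3 go.py
```

```text
time_s: 5.9
position: [466.4, -210.1, 49.7]
ee_rot: [-0.002, 0.725, 0.688, -0.0]
force: [0.1, -0.1, 0.2]
finger_gap: 1.002
grip_force: 0.0
time_s: 6.7
position: [468.9, -209.8, 52.4]
ee_rot: [0.001, 0.724, 0.69, -0.0]
force: [-1.3, -1.2, 6.1]
finger_gap: 0.328
grip_force: 58.7
t 6.7 pos [ 468.906 -209.751   52.414] F [-1.265 -1.199  6.083] gap 0.32769929609425236 grip 58.66787552833557 j [-0.638  0.417  1.861 -0.001  0.861 -0.589]
axes x,y,z [ 0.049  0.999 -0.002] [ 0.999 -0.049  0.002] [ 0.002 -0.002 -1.   ]
```

```bash
python3 -m jog '[{"x":0,"y":0,"z":-1,"rx":0,"ry":0,"rz":0},{"x":0,"y":0,"z":-3,"rx":0,"ry":0,"rz":0},{"x":0,"y":0,"z":-6,"rx":0,"ry":0,"rz":0},{"x":0,"y":0,"z":-9,"rx":0,"ry":0,"rz":0},{"x":0,"y":0,"z":-11,"rx":0,"ry":0,"rz":0},{"x":0,"y":0,"z":-12,"rx":0,"ry":0,"rz":0},{"x":0,"y":0,"z":-12,"rx":0,"ry":0,"rz":0}]' ; python3 go.py 502.5 101.5 185 -2.8
```

```text
time_s: 7.4
position: [468.9, -209.4, 172.5]
ee_rot: [0.001, 0.724, 0.69, 0.0]
force: [0.5, -0.4, -2.7]
finger_gap: 0.326
grip_force: 59.4
t 7.4 pos [ 468.939 -209.444  172.501] F [ 0.45  -0.36  -2.727] gap 0.3264919741170726 grip 59.42276358604431 j [-0.638  0.26   1.736  0.     1.144 -0.589]
axes x,y,z [ 0.049  0.999 -0.002] [ 0.999 -0.049  0.002] [ 0.002 -0.002 -1.   ]
shift cm [31.219  1.839 -1.295]
turn rz (world yaw change, rz=-) -0.005927253050714398
```

```bash
python3 -m jog '[{"x":2,"y":0.1,"z":-0.5,"rx":0,"ry":0,"rz":0},{"x":5.5,"y":0.3,"z":-1,"rx":0,"ry":0,"rz":0},{"x":9.5,"y":0.6,"z":-1.3,"rx":0,"ry":0,"rz":0},{"x":13.5,"y":0.8,"z":-1.3,"rx":0,"ry":0,"rz":0},{"x":17.5,"y":1,"z":-1.3,"rx":0,"ry":0,"rz":0},{"x":21.5,"y":1.3,"z":-1.3,"rx":0,"ry":0,"rz":0},{"x":25.5,"y":1.5,"z":-1.3,"rx":0,"ry":0,"rz":0},{"x":28.5,"y":1.7,"z":-1.3,"rx":0,"ry":0,"rz":0},{"x":30.5,"y":1.8,"z":-1.3,"rx":0,"ry":0,"rz":0},{"x":31.2,"y":1.84,"z":-1.3,"rx":0,"ry":0,"rz":0},{"x":31.2,"y":1.84,"z":-1.3,"rx":0,"ry":0,"rz":0},{"x":31.2,"y":1.84,"z":-1.3,"rx":0,"ry":0,"rz":0}]'
python3 - <<'E'
from h import *
P={}
for n in("scene","top"):
    P[n]=robot.capture(n)
v=np.load("v.npy");s=robot.get_state();b=np.array(s["position"])-[0,0,52.4]
t=np.linspace(0,2*np.pi,60)
def mk(n,w,sc):
    x0,y0,x1,y1=w;o=cv2.resize(P[n]["img"][y0:y1,x0:x1],None,fx=sc,fy=sc,interpolation=cv2.INTER_CUBIC)
    for c,r,z,col in((v,69,104,(0,255,0)),(b,47,b[2]+5,(0,0,255)),(b,15,b[2]+54,(0,255,255))):
        u=np.array([(proj(P[n],[c[0]+r*np.cos(a),c[1]+r*np.sin(a),z])+.5-[x0,y0])*sc for a in t]).astype(int);cv2.polylines(o,[u],True,col,1)
    return o
cv2.imwrite("pics/f.png",np.hstack([mk("top",(172,130,242,230),5),mk("scene",(218,108,308,208),5)]))
E
python3 go.py 502.5 101.5 185 -2.8
```

```text
time_s: 8.6
position: [501.6, 100.9, 183.3]
ee_rot: [-0.0, 0.724, 0.69, -0.001]
force: [0.6, 0.9, -2.4]
finger_gap: 0.326
grip_force: 59.4
t 8.7 pos [501.853 100.515 183.69 ] F [-0.317  0.176 -2.003] gap 0.3294100359074512 grip 59.4313770532608 j [-0.02   0.247  1.722 -0.     1.173  0.03 ]
axes x,y,z [ 0.05   0.999 -0.   ] [ 0.999 -0.05  -0.001] [-0.001 -0.    -1.   ]
shift cm [ 0.102  0.06  -0.131]
turn rz (world yaw change, rz=-) 0.07668816249167776
```

View pics/f.png

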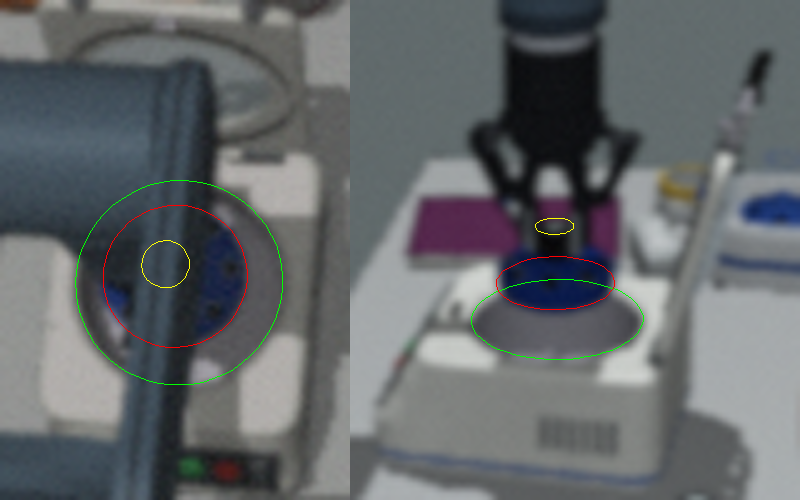

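The rotor hangs level in the hand (scene crop (556,280)) and lines up over the bowl. The red and green rings are concentric. Going down.

```bash
python3 -m jog '[{"x":0.05,"y":0,"z":1.5,"rx":0,"ry":0,"rz":0},{"x":0.05,"y":0,"z":3.5,"rx":0,"ry":0,"rz":0},{"x":0.05,"y":0,"z":5,"rx":0,"ry":0,"rz":0},{"x":0.05,"y":0,"z":5.5,"rx":0,"ry":0,"rz":0},{"x":0.05,"y":0,"z":5.5,"rx":0,"ry":0,"rz":0}]' ; python3 go.py 502.5 101.5 130; python3 -m jog '[{"x":0,"y":0,"z":0.2,"rx":0,"ry":0,"rz":0},{"x":0,"y":0,"z":0.4,"rx":0,"ry":0,"rz":0},{"x":0,"y":0,"z":0.6,"rx":0,"ry":0,"rz":0},{"x":0,"y":0,"z":0.8,"rx":0,"ry":0,"rz":0},{"x":0,"y":0,"z":0.8,"rx":0,"ry":0,"rz":0}]'; python3 go.py 502.5 101.5 98
```

```text
time_s: 9.2
position: [501.6, 101.3, 128.5]
ee_rot: [-0.001, 0.725, 0.689, -0.001]
force: [-0.0, 1.0, -2.1]
finger_gap: 0.33
grip_force: 59.5
t 9.2 pos [501.638 101.312 128.476] F [-0.033  1.015 -2.088] gap 0.3295336501790538 grip 59.4983446598053 j [-0.019  0.309  1.79  -0.     1.044  0.031]
axes x,y,z [ 0.05   0.999 -0.   ] [ 0.999 -0.05  -0.002] [-0.002 -0.    -1.   ]
shift cm [ 0.023  0.085 -0.153]
time_s: 9.7
position: [501.8, 102.1, 120.9]
ee_rot: [-0.0, 0.724, 0.69, -0.0]
force: [0.6, 0.3, -1.9]
finger_gap: 0.328
grip_force: 59.5
t 9.7 pos [501.845 102.118 120.881] F [ 0.574  0.321 -1.901] gap 0.32833989001638625 grip 59.498974084854126 j [-0.017  0.319  1.798 -0.     1.025  0.032]
axes x,y,z [ 0.049  0.999 -0.   ] [ 0.999 -0.049 -0.   ] [-0. -0. -1.]
shift cm [-0.059  0.069  2.288]
```

```bash
python3 -m jog '[{"x":0,"y":0,"z":0.3,"rx":0,"ry":0,"rz":0},{"x":0,"y":0,"z":0.6,"rx":0,"ry":0,"rz":0},{"x":0,"y":0,"z":0.9,"rx":0,"ry":0,"rz":0},{"x":0,"y":0,"z":1.2,"rx":0,"ry":0,"rz":0},{"x":0,"y":0,"z":1.2,"rx":0,"ry":0,"rz":0}]'; python3 go.py 502.5 101.5 98
```

```text
time_s: 10.2
position: [501.6, 102.1, 108.4]
ee_rot: [-0.0, 0.724, 0.69, -0.0]
force: [-1.1, -1.2, -3.1]
finger_gap: 0.325
grip_force: 59.6
t 10.2 pos [501.647 102.05  108.38 ] F [-1.13  -1.218 -3.143] gap 0.3252426277595615 grip 59.58719193935394 j [-0.017  0.335  1.812 -0.     0.996  0.032]
axes x,y,z [ 0.049  0.999 -0.   ] [ 0.999 -0.049 -0.001] [-0.001 -0.    -1.   ]
shift cm [-0.051  0.089  1.038]
```

```bash
python3 -m jog '[{"x":0,"y":0,"z":0.3,"rx":0,"ry":0,"rz":0},{"x":0,"y":0,"z":0.6,"rx":0,"ry":0,"rz":0},{"x":0,"y":0,"z":0.8,"rx":0,"ry":0,"rz":0},{"x":0,"y":0,"z":0.9,"rx":0,"ry":0,"rz":0},{"x":0,"y":0,"z":0.9,"rx":0,"ry":0,"rz":0}]'; python3 -m jog '[{"x":0,"y":0,"z":0.1,"rx":0,"ry":0,"rz":0},{"x":0,"y":0,"z":0.2,"rx":0,"ry":0,"rz":0},{"x":0,"y":0,"z":0.2,"rx":0,"ry":0,"rz":0}]'
```

```text
time_s: 10.7
position: [501.9, 102.0, 99.8]
ee_rot: [-0.0, 0.724, 0.69, -0.0]
force: [-1.2, -1.1, -4.2]
finger_gap: 0.327
grip_force: 59.6
time_s: 11.0
position: [502.0, 102.0, 98.5]
ee_rot: [0.0, 0.724, 0.69, -0.0]
force: [-3.0, -2.7, 3.0]
finger_gap: 0.323
grip_force: 60.2
```

```bash
python3 -m jog '[{"x":0,"y":0,"z":0.1,"rx":0,"ry":0,"rz":0},{"x":0,"y":0,"z":0.1,"rx":0,"ry":0,"rz":0}]'; python3 -m jog '[{"x":0,"y":0,"z":-0.1,"rx":0,"ry":0,"rz":0},{"x":0,"y":0,"z":-0.1,"rx":0,"ry":0,"rz":0},{"x":0,"y":0,"z":-0.1,"rx":0,"ry":0,"rz":0},{"x":0,"y":0,"z":-0.1,"rx":0,"ry":0,"rz":0},{"x":0,"y":0,"z":-0.1,"rx":0,"ry":0,"rz":0}]' 0.7
```

```text
time_s: 11.2
position: [502.0, 102.0, 98.4]
ee_rot: [0.0, 0.724, 0.69, 0.0]
force: [-5.9, -2.7, 11.6]
finger_gap: 0.329
grip_force: 61.2
time_s: 11.7
position: [502.1, 102.2, 97.9]
ee_rot: [-0.0, 0.724, 0.69, 0.0]
force: [-0.1, 0.3, -0.3]
finger_gap: 0.7
grip_force: 0.0
```

```bash
python3 -m jog '[{"x":0,"y":0,"z":-1.5,"rx":0,"ry":0,"rz":0},{"x":0,"y":0,"z":-4.5,"rx":0,"ry":0,"rz":0},{"x":0,"y":0,"z":-9,"rx":0,"ry":0,"rz":0},{"x":0,"y":0,"z":-14,"rx":0,"ry":0,"rz":0},{"x":0,"y":0,"z":-19,"rx":0,"ry":0,"rz":0},{"x":0,"y":0,"z":-24,"rx":0,"ry":0,"rz":0},{"x":0,"y":0,"z":-28,"rx":0,"ry":0,"rz":0},{"x":0,"y":0,"z":-29,"rx":0,"ry":0,"rz":0},{"x":0,"y":0,"z":-29,"rx":0,"ry":0,"rz":0}]' 0.9 40 ; python3 -m jog '[{"x":0,"y":3,"z":0,"rx":0,"ry":0,"rz":0},{"x":0,"y":7,"z":0,"rx":0,"ry":0,"rz":0},{"x":0,"y":11,"z":0,"rx":0,"ry":0,"rz":0},{"x":0,"y":14,"z":0,"rx":0,"ry":0,"rz":0},{"x":0,"y":14.9,"z":0,"rx":0,"ry":0,"rz":0},{"x":0,"y":14.9,"z":0,"rx":0,"ry":0,"rz":0},{"x":0,"y":14.9,"z":0,"rx":0,"ry":0,"rz":0}]'
python3 - <<'E'
from h import *
P={n:robot.capture(n) for n in("scene","top")}
f=lambda i,w,h:cv2.resize(i,(w,h),interpolation=cv2.INTER_CUBIC)
cv2.imwrite("pics/g.png",np.hstack([f(P["scene"]["img"][70:200,230:330],400,520),f(P["top"]["img"][110:240,160:260],400,520)]))
for n in P:
    r=robot.pinpoint(P[n],"lid_bar");print(n,[(np.round(a["uv"],1),round(a["score"],2)) for a in r[:1]],proj(P[n],[651.6,94.4,320.5]))
E
python3 go.py 651 94.5 322
```

```text
time_s: 12.6
position: [502.7, 102.1, 389.7]
ee_rot: [0.001, 0.724, 0.69, 0.001]
force: [0.3, -0.3, -0.3]
finger_gap: 0.903
grip_force: 0.0
time_s: 13.3
position: [649.9, 95.0, 386.7]
ee_rot: [-0.001, 0.724, 0.69, -0.001]
force: [-0.4, -0.8, 0.2]
finger_gap: 0.903
grip_force: 0.0
scene [(array([298. , 124.4]), 0.7)] [298.21554023 122.01581312]
top [(array([204.4, 125.1]), 0.64)] [203.11725454 123.84978245]
t 13.5 pos [649.873  95.041 388.92 ] F [ 0.172  0.21  -0.757] gap 0.9015470126971112 grip 0.0 j [-0.024  0.418  0.978  0.     1.744  0.024]
axes x,y,z [0.049 0.999 0.   ] [ 0.999 -0.049  0.001] [ 0.001  0.    -1.   ]
shift cm [-0.049  0.109  6.692]
```

View pics/g.png

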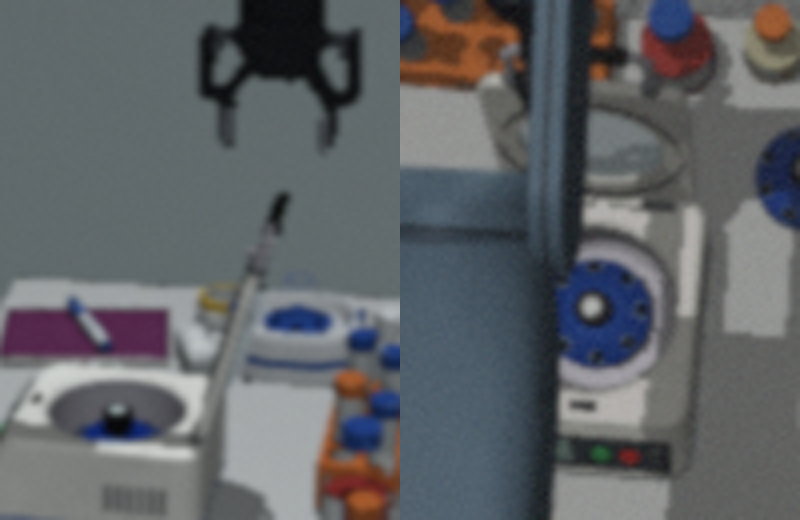

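Rotor sits centred and low in the bowl (top crop (593,308)). The gripper straddles the bar (scene crop (280,200)) from above. Descending and gripping.

```bash
python3 -m jog '[{"x":0,"y":0.1,"z":1.5,"rx":0,"ry":0,"rz":0},{"x":0,"y":0.1,"z":3.5,"rx":0,"ry":0,"rz":0},{"x":0,"y":0.1,"z":5.5,"rx":0,"ry":0,"rz":0},{"x":0,"y":0.1,"z":6.8,"rx":0,"ry":0,"rz":0},{"x":0,"y":0.1,"z":6.8,"rx":0,"ry":0,"rz":0},{"x":0,"y":0.1,"z":6.8,"rx":0,"ry":0,"rz":0}]'; python3 -m jog '[{"x":0,"y":0,"z":0,"rx":0,"ry":0,"rz":0},{"x":0,"y":0,"z":0,"rx":0,"ry":0,"rz":0},{"x":0,"y":0,"z":0,"rx":0,"ry":0,"rz":0},{"x":0,"y":0,"z":0,"rx":0,"ry":0,"rz":0},{"x":0,"y":0,"z":0,"rx":0,"ry":0,"rz":0},{"x":0,"y":0,"z":0,"rx":0,"ry":0,"rz":0},{"x":0,"y":0,"z":0,"rx":0,"ry":0,"rz":0},{"x":0,"y":0,"z":0,"rx":0,"ry":0,"rz":0},{"x":0,"y":0,"z":0,"rx":0,"ry":0,"rz":0},{"x":0,"y":0,"z":0,"rx":0,"ry":0,"rz":0}]' 0 30; python3 go.py 651 94.5 320.5
```

```text
time_s: 14.1
position: [651.8, 94.8, 320.9]
ee_rot: [0.0, 0.724, 0.69, 0.0]
force: [-0.9, -0.1, 1.0]
finger_gap: 0.906
grip_force: 0.0
time_s: 15.1
position: [652.1, 94.7, 320.4]
ee_rot: [0.0, 0.724, 0.69, 0.0]
force: [2.1, 0.7, 3.5]
finger_gap: 0.156
grip_force: 29.4
t 15.1 pos [652.051  94.742 320.406] F [2.102 0.685 3.492] gap 0.15649116068065366 grip 29.351879060268402 j [-0.025  0.429  1.122  0.     1.589  0.024]
axes x,y,z [0.049 0.999 0.   ] [ 0.999 -0.049  0.001] [ 0.001  0.    -1.   ]
shift cm [-0.029 -0.104 -0.01 ]
```

```bash
python3 -m jog '[{"x":0,"y":-1.1,"z":-0.27,"rx":0,"ry":0,"rz":0},{"x":0,"y":-2.6,"z":-0.54,"rx":0,"ry":0,"rz":0},{"x":0,"y":-4.15,"z":-0.7,"rx":0,"ry":0,"rz":0},{"x":0,"y":-5.7,"z":-0.75,"rx":0,"ry":0,"rz":0},{"x":0,"y":-5.7,"z":-0.75,"rx":0,"ry":0,"rz":0}]'; python3 go.py 594.3 97.5 328
```

```text
time_s: 15.6
position: [593.4, 97.8, 328.3]
ee_rot: [0.0, 0.724, 0.69, 0.0]
force: [1.0, 0.4, 3.2]
finger_gap: 0.15
grip_force: 31.0
t 15.6 pos [593.422  97.811 328.257] F [0.978 0.401 3.177] gap 0.15006546745320196 grip 31.006232500076294 j [-0.022  0.316  1.268 -0.     1.557  0.027]
axes x,y,z [ 0.048  0.999 -0.   ] [ 0.999 -0.048  0.   ] [ 0. -0. -1.]
shift cm [-0.027  0.089  0.026]
```

```bash
python3 -m jog '[{"x":0,"y":-1.2,"z":0.05,"rx":0,"ry":0,"rz":0},{"x":0,"y":-2.6,"z":0.15,"rx":0,"ry":0,"rz":0},{"x":0,"y":-4.2,"z":0.4,"rx":0,"ry":0,"rz":0},{"x":0,"y":-5.7,"z":0.75,"rx":0,"ry":0,"rz":0},{"x":0,"y":-7.1,"z":1.18,"rx":0,"ry":0,"rz":0},{"x":0,"y":-8.5,"z":1.7,"rx":0,"ry":0,"rz":0},{"x":0,"y":-9.8,"z":2.3,"rx":0,"ry":0,"rz":0},{"x":0,"y":-11,"z":2.95,"rx":0,"ry":0,"rz":0},{"x":0,"y":-11,"z":2.95,"rx":0,"ry":0,"rz":0}]'; python3 go.py 484.4 103 298.5
```

```text
time_s: 16.5
position: [483.6, 103.4, 297.0]
ee_rot: [-0.001, 0.724, 0.69, -0.001]
force: [0.8, 1.1, 0.4]
finger_gap: 0.151
grip_force: 32.1
t 16.5 pos [483.555 103.426 297.035] F [0.757 1.116 0.383] gap 0.15117505596195988 grip 32.065722942352295 j [-0.016  0.13   1.58   0.001  1.434  0.033]
axes x,y,z [0.049 0.999 0.001] [ 0.999 -0.049 -0.003] [-0.003  0.001 -1.   ]
shift cm [-0.038  0.086 -0.147]
```

```bash
python3 -m jog '[{"x":0,"y":-0.9,"z":0.55,"rx":0,"ry":0,"rz":0},{"x":0,"y":-1.93,"z":1.25,"rx":0,"ry":0,"rz":0},{"x":0,"y":-2.84,"z":1.95,"rx":0,"ry":0,"rz":0},{"x":0,"y":-3.72,"z":2.7,"rx":0,"ry":0,"rz":0},{"x":0,"y":-4.28,"z":3.23,"rx":0,"ry":0,"rz":0},{"x":0,"y":-4.5,"z":3.45,"rx":0,"ry":0,"rz":0},{"x":0,"y":-4.5,"z":3.45,"rx":0,"ry":0,"rz":0},{"x":0,"y":-4.5,"z":3.45,"rx":0,"ry":0,"rz":0},{"x":0,"y":-4.5,"z":3.45,"rx":0,"ry":0,"rz":0}]'
python3 - <<'E'
from h import *
P={n:robot.capture(n) for n in("scene","top")}
f=lambda i,w,h:cv2.resize(i,(w,h),interpolation=cv2.INTER_CUBIC)
cv2.imwrite("pics/i.png",np.hstack([f(P["scene"]["img"][90:210,220:320],400,480),f(P["top"]["img"][110:230,160:260],400,480)]))
p=np.array(robot.get_state()["position"]);h=np.array([594.3,97.3,108]);d=p-h
print("angle",np.degrees(np.arctan2(d[2],np.hypot(d[0],d[1]))),"r",np.linalg.norm(d))
E
python3 go.py
```

```text
time_s: 17.4
position: [440.3, 105.5, 263.8]
ee_rot: [-0.0, 0.724, 0.69, 0.0]
force: [-1.8, 5.3, 1.6]
finger_gap: 0.149
grip_force: 32.5
angle 45.30020410961805 r 219.2123403148592
t 17.5 pos [440.326 105.503 263.817] F [-1.429  4.367  1.966] gap 0.1434448729813168 grip 32.55164980888367 j [-0.013  0.071  1.729  0.001  1.342  0.036]
axes x,y,z [0.049 0.999 0.001] [ 0.999 -0.049 -0.   ] [-0.     0.001 -1.   ]
```

View pics/i.png

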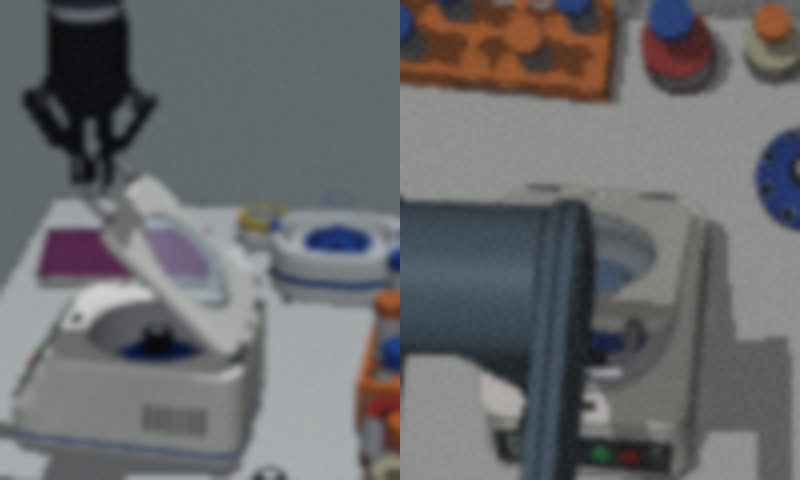

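The lid is at about 45° with the bar in the fingers (scene crop (85,175)), and the rotor is seated under it. I'll hold still for a while, check for drift, then hand in while still gripping.

```bash
for i in 1 2 3; do python3 -m jog '[{"x":0,"y":0,"z":0,"rx":0,"ry":0,"rz":0},{"x":0,"y":0,"z":0,"rx":0,"ry":0,"rz":0},{"x":0,"y":0,"z":0,"rx":0,"ry":0,"rz":0},{"x":0,"y":0,"z":0,"rx":0,"ry":0,"rz":0},{"x":0,"y":0,"z":0,"rx":0,"ry":0,"rz":0},{"x":0,"y":0,"z":0,"rx":0,"ry":0,"rz":0},{"x":0,"y":0,"z":0,"rx":0,"ry":0,"rz":0},{"x":0,"y":0,"z":0,"rx":0,"ry":0,"rz":0},{"x":0,"y":0,"z":0,"rx":0,"ry":0,"rz":0},{"x":0,"y":0,"z":0,"rx":0,"ry":0,"rz":0},{"x":0,"y":0,"z":0,"rx":0,"ry":0,"rz":0},{"x":0,"y":0,"z":0,"rx":0,"ry":0,"rz":0}]' | grep -E "time|position|force|gap"; done; python3 -c "
from bench import robot
print(robot.hand_in())"
```

```text
time_s: 18.7
position: [440.3, 105.5, 263.8]
force: [-2.5, 5.4, 1.2]
finger_gap: 0.156
grip_force: 32.6
time_s: 19.9
position: [440.3, 105.5, 263.8]
force: [-1.2, 4.8, 1.3]
finger_gap: 0.15
grip_force: 32.6
time_s: 21.1
position: [440.3, 105.5, 263.8]
force: [-1.9, 4.6, 2.4]
finger_gap: 0.152
grip_force: 32.6
the job is handed in; nothing more can be done
None
```

The nearest blue rotor is on its seat and released, and the lid was still gripped at about 45° open (45.3° from the arm's pose) when I handed the job in at 21 s; hand-in returned no verdict.

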